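# Ease the wedge out from under the watch cover

### The job

The heavy glass cover of the watch display case is propped ajar by an orange wedge. Work that wedge straight back out from under the cover in small easy tugs, so that the cover comes down shut without being lifted further or slamming, then lay the wedge flat in the grey tray. Leave the spare orange wedge on the bench where it is.

Things in the scene. Friction and masses are not known exactly. Their poses are not given: they have to be found in the camera images.
- wedge_grip (a point): Orange wedge under the cover, flat on the case's 20 mm thick wooden board; 115 x 26 mm, 60 g. Rear 35 mm: block 30 mm high; then slopes over 80 mm to a 3 mm tip. Point: block's centre, 15 mm above underside; x towards the tip (97.5 mm ahead), y across, z up. Tip is about 55 mm under the cover's front edge, block in the open. Pinch across y, draw along -x: about 60 mm frees it; drag up to 20 N.
- cover (a joint): Hinge of the steel-framed glass cover, 190 x 190 x 28 mm, about 0.9 kg; front edge faces the robot, hinge at its far edge, level with the board's top. In rad: 0 shut flat on the board, larger is more open; 0.11 at the start (21 mm at the front edge). It rides down the wedge's slope as that is drawn out, and falls if left unsupported. The board reaches 120 mm in front of it.
- tray_in (a point): Centre of the inner floor (4 mm above the bench) of the grey open tray, fixed to the bench, 210 x 170 x 26 mm outside, 4 mm walls; x along its length, y across, z up. It stands left or right of the display case.
- spare_grip (a point): Spare wedge, same size, colour, point and axes, lying on the bench out to the left or right, clear of the case and the tray. To be left alone.
Not all that is in view belongs to the job. What is shaped like the part that bears wedge_grip but turquoise is not meant.

How it is judged:
By the outcome, as a careful person would: the job done as asked, in the order asked, and still so for the second after the job is handed in, with the robot touching nothing.
It also fails if it takes over 42 s, if anything falls off the work surface, if the arm or the gripper's body presses on something with over 40 N, if the wrist force passes 120 N, or if a joint passes its speed limit or range.

### The arm

A 7-joint arm with a two-finger parallel gripper is mounted at the origin on the work surface. World frame = base frame: x ahead of the robot, y to its left, z up, the work surface at z = 0. Lengths are in m, angles in rad, forces in N, time in s.
With the tool pointing down it reaches from about 0.4 to 0.85 m from the base axis. Payload 4.5 kg.
Tool frame: the origin (TCP) lies at the very end of the fingers, on their centre line; the grasp point (between the pads) lies 19 mm behind it; z points along the fingers, y is the direction in which the jaws open and shut (so a half turn about z gives the same grasp; the last joint's range is limited). The gripper opens to 85 mm and grips with 20 to 120 N. Pads are 22 mm wide; open, the fingers measure 114 mm over their backs; the gripper's body (76 mm by 85 mm) begins 54 mm behind the grasp point. The pads swing forward as they close: fully open they stand 13 mm farther back than shut.
Start: joints at [-1.28, 0.689, -0.195, 1.565, 0.157, 0.902, -0.215], TCP at [0.159, 0.605, 0.231] pointing down, gripper open.
Joint ranges: [-3.01, 3.01], [-0.46, 2.08], [-1.47, 1.51], [0.13, 2.56], [-1, 4.14], [0.04, 2.09], [-2.66, 2.66]. Speed limits (rad/s): [2.57, 2.57, 3.14, 3.14, 3.14, 3.14, 3.14].

### API

Orientations are given as a unit quaternion [x, y, z, w].
In Python, from bench import readout, cams, ctrl gives the robot as it stands.
- The arm moves only by the tool jog_arm, never from a script. Its arguments are lists of equal length, an entry for each row: "linear": the shift along the tool's x, y, z in m, a list of three; "turn": the turn about the tool's z in rad. In form: {"linear": [[dx, dy, dz], ...], "turn": [turn, ...]}. A call has exactly 10 rows; each row is the pose to reach, as a shift and turn from the pose measured when the call began, along the tool's axes at that moment; what a row does not reach only later rows make up. A row lasts 1/10 s, in which the tool goes at most 50 mm and 8.59 degrees, less where a joint would pass 70% of its speed; a pose out of reach is approached as far as the arm can. A call with a gripper value outside its range is refused whole. "jaw" is the closure in counts, from 0 (fully open) to 255 (shut), set as the call begins (left out, the last holds). The fingers move at their own pace and stop on an object; "force" is the grip in N (left out, the last holds). Time passes only in rows, so rows that repeat a pose let the fingers close, or fill a call up. It gives the time, the measured TCP pose, the force and the opening at its end, in the units of the state.
- readout.get_state(): the state, without advancing time (a new reading comes with each control period).
- cams.get_image(name): name is "scene" or "side" or "wrist"; returns a dict with "image" (400x640x3 uint8, red, green, blue), "intrinsics" (3x3 intrinsics, pixels), "R" (3x3) and "t" (3): a world point X has camera coordinates R X + t; the wrist camera has in their place "mount" (4x4, takes a point from camera to tool coordinates, whose origin is the TCP and whose axes are the flange's). Camera axes: x right, y down, z forward; pixel columns grow to the right and rows downward; lengths in m; the calibration is good to about 2 mm. A picture is of the moment at which its call begins: read the wrist's pose just before it. There is no depth.
- ctrl.sign_off(): hands the job in, once; it reports no verdict.
The state is a dict: "clock": time; "joint_pos": joint angles; "joint_velocities": joint speeds; "tau": joint torques, N m; "position": TCP position; "tcp_rot": TCP orientation; "contact_force": force on the tool from outside, world axes, zero at the start; "torque": the same for the moment, N m; "grip_width": finger opening in m.
Only numpy, scipy, OpenCV 4.12 (cv2) and the standard library are available. Lean on these libraries where they do the work, as an engineer would, in place of code of your own. Each camera call takes 0.05 s, during which the arm holds its last target.

## Working session

There is one attempt and no reset: what is moved stays moved. The work goes in short steps, Python scripts to look and compute and a tool call to move; the robot and the scene stay as the last step left them, time stands still between calls to the robot, and variables do not carry over. Pictures are saved under pics/ and viewed, and the job is handed in when it is done.

Besides the shell and the picture viewer there is one more tool, called after ">>>" as name(argument=value, ...), one argument or row to a line, values as JSON. jog_arm: Moves the arm, as the interface text tells. Its arguments: {"type":"object","properties":{"linear":{"type":"array","items":{"type":"array","items":{"type":"number"}}},"turn":{"type":"array","items":{"type":"number"}},"jaw":{"type":"number"},"force":{"type":"number"}},"required":["linear","turn"]}

```bash
mkdir -p pics; ls; cat > h.py <<'E'
import numpy as np, cv2, json
from bench import readout, cams, ctrl
def snap(n,f):
    s=readout.get_state(); d=cams.get_image(n); cv2.imwrite('pics/'+f+'.png',d['image'][:,:,::-1])
    np.savez('pics/'+f+'.npz',**{k:np.array(v) for k,v in d.items()},pos=s['position'],q=s['tcp_rot']); return d
def load(f): return np.load('pics/'+f+'.npz')
def cam(f):
    from scipy.spatial.transform import Rotation as Ro
    d=load(f); K=d['intrinsics']
    if 'R' in d: return K,d['R'],d['t']
    T=np.eye(4);T[:3,:3]=Ro.from_quat(d['q']).as_matrix();T[:3,3]=d['pos'];T=T@d['mount'];T=np.linalg.inv(T)
    return K,T[:3,:3],T[:3,3]
def onz(f,uv,z):
    K,R,t=cam(f); r=R.T@np.linalg.inv(K)@np.array([uv[0],uv[1],1.]); c=-R.T@t
    return c+r*(z-c[2])/r[2]
def proj(f,X):
    K,R,t=cam(f); p=K@(R@np.array(X)+t); return p[:2]/p[2]
def crop(f,x0,y0,x1,y1,k,o):
    im=cv2.imread('pics/'+f+'.png')[y0:y1,x0:x1]; cv2.imwrite('pics/'+o+'.png',cv2.resize(im,None,fx=k,fy=k,interpolation=cv2.INTER_CUBIC))
E
python3 - <<'E'
from h import *
s=readout.get_state(); print(s)
for n in ['scene','side','wrist']: snap(n,n+'0')
E
```

```text
pics
{'clock': 0.0, 'joint_pos': array([-1.28020644,  0.68998551, -0.19452546,  1.56640909,  0.15731284,
        0.90245436, -0.21512759]), 'joint_velocities': array([ 2.13232755e-03, -4.77073412e-04, -3.55763751e-04,  2.24981123e-03,
       -2.40756424e-04,  1.31916930e-03,  1.50457524e-05]), 'tau': array([ 1.30778276e-04, -5.39618862e+01, -1.26655016e+00, -1.58539975e+01,
        9.09031718e-03,  9.60113568e-03, -1.15117200e-05]), 'position': array([0.15861094, 0.60384744, 0.23046604]), 'tcp_rot': array([ 1.28001922e-01,  9.91773483e-01, -9.29648864e-04, -5.21947169e-05]), 'contact_force': array([ 0.33749094, -0.10007307,  0.46901796]), 'torque': array([-0.01578284,  0.00554353,  0.04038058]), 'grip_width': 0.08531316101033388}
```

View pics/scene0.png

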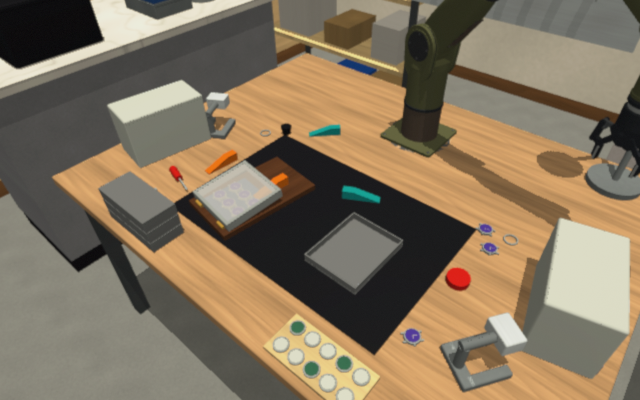

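View pics/side0.png

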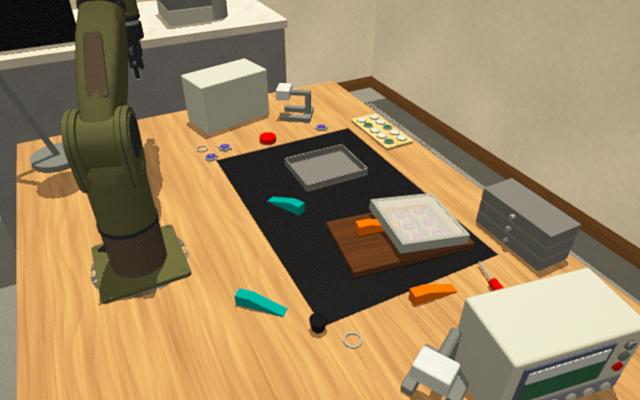

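View pics/wrist0.png

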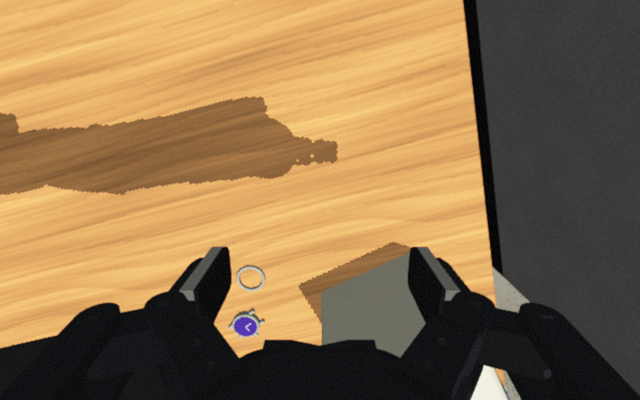

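Candidates in the scene view: the orange wedge under the cover at (280,180); the spare orange wedge on the bench at (222,161); turquoise wedges at (361,194) and (325,131). In the side view they are at (370,226), (432,292), (287,204) and (260,302). I choose the one on the board under the cover and will check it in a close crop.

```bash
python3 - <<'E'
from h import *
crop('scene0',180,130,340,240,5,'c1'); crop('side0',310,180,490,300,4.4,'c2'); crop('scene0',290,200,420,300,6,'c3')
E
```

```text
(no output)
```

View pics/c1.png

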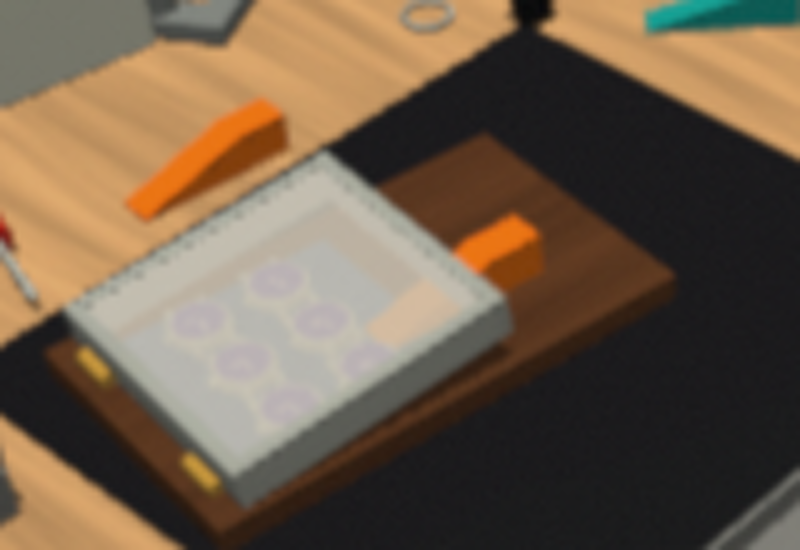

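View pics/c2.png

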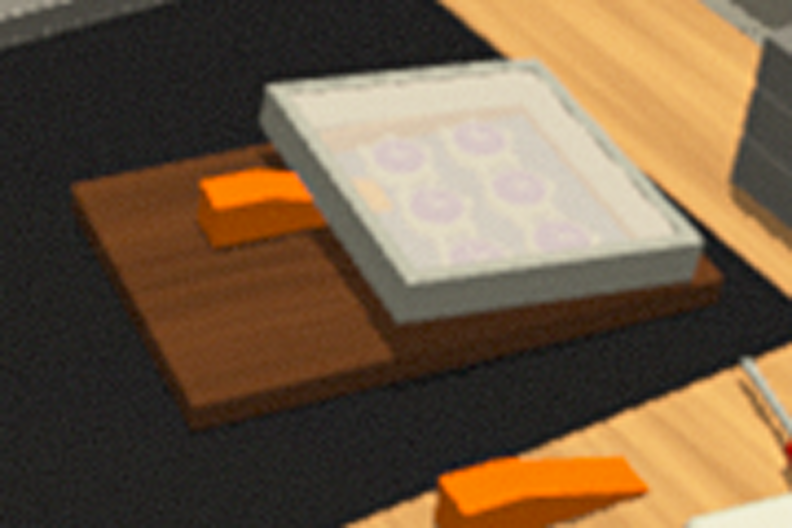

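View pics/c3.png

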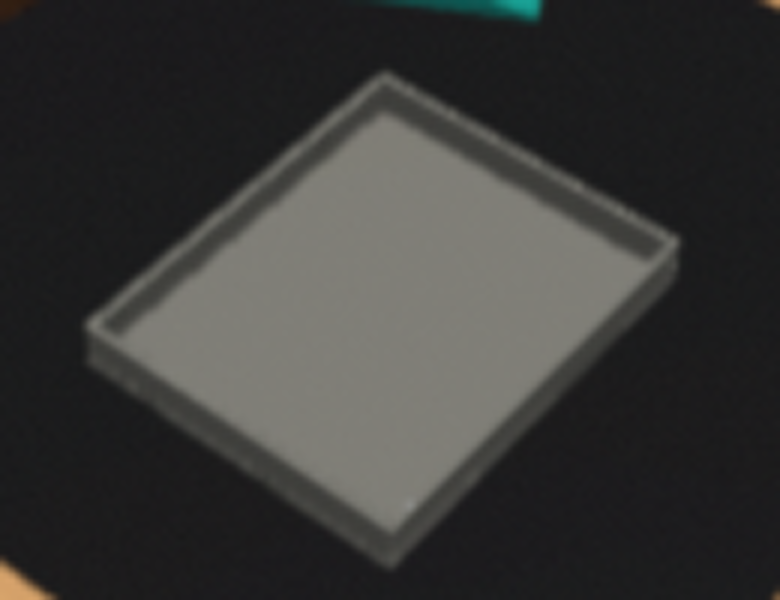

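The crop shows the chosen wedge is orange, sits on the brown board with its tip seen through the glass, and its block in the open at about (283,175). The turquoise wedge and the spare lie off the board.

```bash
python3 - <<'E'
from h import *
f=lambda p:(180+(p[0]-2)/5,130+(p[1]-2)/5)
g=lambda p:(310+(p[0]-2)/4.4,180+(p[1]-2)/4.4)
h=lambda p:(290+(p[0]-2.5)/6,200+(p[1]-2.5)/6)
for p in [(515,213),(543,237)]: print('wedge rear top scene',onz('scene0',f(p),.05))
for p in [(200,182),(213,210)]: print('wedge rear top side',onz('side0',g(p),.05))
print('block bottom side',onz('side0',g((217,246)),.02))
for p in [(676,275),(485,133)]: print('board front scene',onz('scene0',f(p),.02))
for p in [(72,187),(194,407)]: print('board front side',onz('side0',g(p),.02))
print('board rear L scene',onz('scene0',f((222,530)),.02), 'sd',onz('side0',g((720,278)),.02), onz('scene0',f((48,350)),.02))
for p in [(386,72),(680,240),(390,550),(88,325)]: print('tray',onz('scene0',h(p),.026))
E
```

```text
wedge rear top scene [ 0.51687697 -0.18136046  0.05      ]
wedge rear top scene [ 0.52296771 -0.15139004  0.05      ]
wedge rear top side [ 0.52186546 -0.15296622  0.05      ]
wedge rear top side [ 0.51544583 -0.17852429  0.05      ]
block bottom side [ 0.52051718 -0.17752121  0.02      ]
board front scene [ 0.47200713 -0.08836613  0.02      ]
board front scene [ 0.44174858 -0.28613076  0.02      ]
board front side [ 0.47030598 -0.09045604  0.02      ]
board front side [ 0.44142239 -0.28545028  0.02      ]
board rear L scene [ 0.79499671 -0.13784258  0.02      ] sd [ 0.76399625 -0.33286074  0.02      ] [ 0.76477566 -0.33431112  0.02      ]
tray [0.49669976 0.08349862 0.026     ]
tray [0.49985074 0.25196487 0.026     ]
tray [0.71732586 0.25412495 0.026     ]
tray [0.70658764 0.08048413 0.026     ]
```

```bash
cat >> h.py <<'E'
def tooldelta(target,yaw=None):
    from scipy.spatial.transform import Rotation as Ro
    s=readout.get_state(); R=Ro.from_quat(s['tcp_rot']).as_matrix()
    d=R.T@(np.array(target)-s['position'])
    tr=None
    if yaw is not None: # wanted wedge-yaw: tool y || wedge y
        a=np.arctan2(R[1,1],R[0,1]); w=yaw+np.pi/2
        e=(w-a+np.pi/2)%np.pi-np.pi/2; tr=-e*1.0
    print('delta',d.round(4),'turn',tr,'pos',s['position'].round(4),'tilt',R[2].round(4),'clk',s['clock'].round(2)); return d,R
E
python3 - <<'E'
from h import *
print(load('wrist0')['mount'].round(3), load('wrist0')['intrinsics'])
tooldelta([.42,.26,.24],-.15); tooldelta([.46,-.1,.22],-.15); tooldelta([.5,-.15,.2],-.15)
E
```

```text
[[ 0.    -0.957 -0.29   0.074]
 [ 1.     0.     0.     0.   ]
 [-0.    -0.29   0.957 -0.141]
 [ 0.     0.     0.     1.   ]] [[303.3458466    0.         319.14257187]
 [  0.         303.3458466  194.05161551]
 [  0.           0.           1.        ]]Traceback (most recent call last):
  File "<stdin>", line 3, in <module>
  File "h.py", line 28, in tooldelta
    print('delta',d.round(4),'turn',tr,'pos',s['position'].round(4),'tilt',R[2].round(4),'clk',s['clock'].round(2)); return d,R
                                                                                               ^^^^^^^^^^^^^^^^
AttributeError: 'float' object has no attribute 'round'
```

```bash
sed -i "s/s\['clock'\].round(2)/round(float(s['clock']),2)/" h.py
python3 - <<'E'
from h import *
tooldelta([.42,.26,.24],-.15); tooldelta([.48,-.1,.22],-.15); tooldelta([.5,-.16,.19],-.15)
E
```

```text
delta [-0.3401 -0.2664 -0.0089] turn -0.1066937956872227 pos [0.1586 0.604  0.2307] tilt [-1.0e-04 -1.4e-03 -1.0e+00] clk 0.15
delta [-0.4896 -0.5993  0.0116] turn -0.1066937956872227 pos [0.1586 0.604  0.2307] tilt [-1.0e-04 -1.4e-03 -1.0e+00] clk 0.15
delta [-0.5241 -0.6523  0.0416] turn -0.1066937956872227 pos [0.1586 0.604  0.2307] tilt [-1.0e-04 -1.4e-03 -1.0e+00] clk 0.15
```

>>> jog_arm(
  linear=[
    [-0.038, -0.03, -0.001],
    [-0.076, -0.059, -0.002],
    [-0.113, -0.089, -0.003],
    [-0.151, -0.118, -0.004],
    [-0.189, -0.148, -0.005],
    [-0.227, -0.178, -0.006],
    [-0.264, -0.207, -0.007],
    [-0.302, -0.237, -0.008],
    [-0.335, -0.27, -0.008],
    [-0.36, -0.31, -0.005],
  ],
  turn=[-0.01, -0.02, -0.03, -0.04, -0.05, -0.06, -0.07, -0.08, -0.09, -0.1],
)

```text
clock: 1.15
position: [0.4303, 0.2116, 0.2364]
tcp_rot: [0.078, 0.997, 0.0, 0.001]
contact_force: [1.3, -0.1, -0.9]
grip_width: 0.0853
```

```bash
python3 - <<'E'
from h import *
tooldelta([.5,-.16,.19],-.15)
E
```

```text
delta [-0.1269 -0.3562  0.0465] turn -0.007090733152061324 pos [0.4303 0.2116 0.2364] tilt [-1.9e-03  4.0e-04 -1.0e+00] clk 1.15
```

>>> jog_arm(
  linear=[
    [-0.016, -0.045, 0.005],
    [-0.032, -0.09, 0.01],
    [-0.048, -0.135, 0.016],
    [-0.064, -0.18, 0.022],
    [-0.08, -0.225, 0.028],
    [-0.096, -0.27, 0.034],
    [-0.112, -0.315, 0.04],
    [-0.127, -0.356, 0.046],
    [-0.127, -0.356, 0.046],
    [-0.127, -0.356, 0.046],
  ],
  turn=[-0.005, -0.007, -0.007, -0.007, -0.007, -0.007, -0.007, -0.007, -0.007, -0.007],
)

```text
clock: 2.15
position: [0.4997, -0.1609, 0.19]
tcp_rot: [0.077, 0.997, 0.0, 0.001]
contact_force: [-0.3, 1.6, -0.3]
grip_width: 0.0854
```

```bash
python3 - <<'E'
from h import *
snap('wrist','w1'); crop('w1',0,0,640,400,1.25,'w1b')
E
```

```text
(no output)
```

View pics/w1b.png

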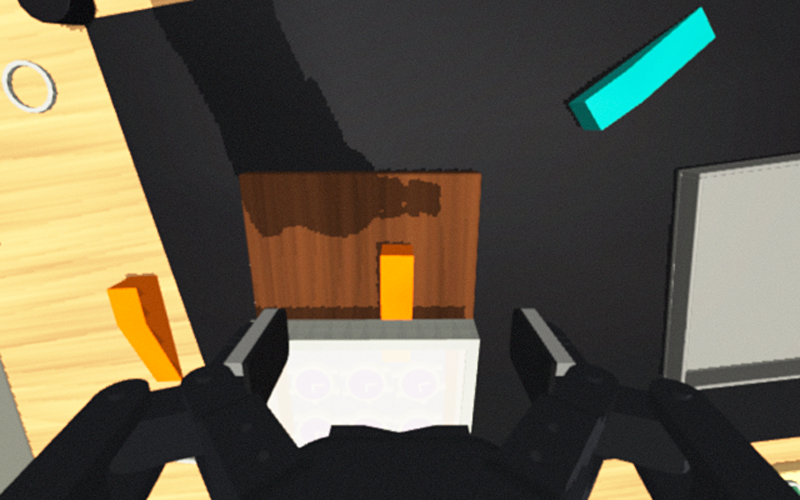

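The wrist view shows the wedge block's rear edge near (397,248) in this 1.25x picture, in front of the cover, nearly parallel to the board. I'll enlarge it.

```bash
python3 - <<'E'
from h import *
crop('w1',270,180,370,260,8,'w1c')
E
```

```text
(no output)
```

View pics/w1c.png

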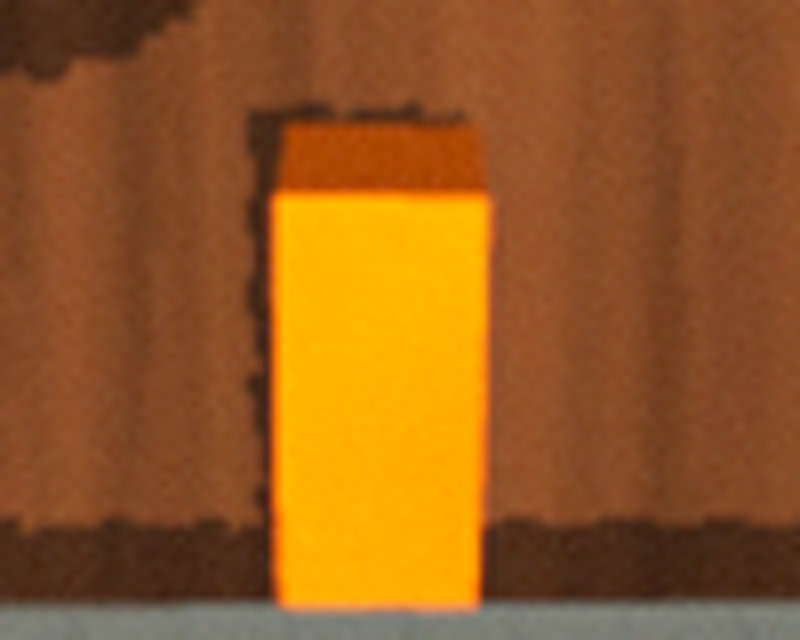

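```bash
python3 - <<'E'
from h import *
f=lambda p:(270+(p[0]-3.5)/8,180+(p[1]-3.5)/8)
A=onz('w1',f((272,193)),.05);B=onz('w1',f((490,193)),.05);C=onz('w1',f((284,123)),.02);D=onz('w1',f((478,123)),.02)
print(A,B,C,D,np.linalg.norm(A-B)); d=B-A; print('yaw',np.arctan2(-d[0],d[1]))
# candidate block model
for yaw in [-.13,-.15,-.17]:
    ux=np.array([np.cos(yaw),np.sin(yaw),0]);uy=np.array([-ux[1],ux[0],0])
    m=(A+B+C+D)/4; m[2]=.035; g=m+.0175*ux
    pts=[]
    for x,z in [(-.0175,.05),(.0175,.05),(-.0175,.02)]:
        for y in(-.013,.013):
            p=g+ux*x+uy*y; p[2]=z; q=proj('w1',p); pts.append(((q[0]-270)*8+3.5,(q[1]-180)*8+3.5))
    print(yaw,g.round(4),np.array(pts).round().tolist())
yaw=-.15
tooldelta([.537,-.169,.1],yaw)
E
```

```text
[ 0.5180719  -0.17890817  0.05      ] [ 0.52214132 -0.15256925  0.05      ] [ 0.51837053 -0.17879836  0.02      ] [ 0.5223426  -0.15308534  0.02      ] 0.0266514275653026
yaw -0.15329020673743274
-0.13 [ 0.5376 -0.1681  0.035 ] [[274.0, 196.0], [487.0, 192.0], [285.0, 458.0], [490.0, 454.0], [285.0, 124.0], [479.0, 120.0]]
-0.15 [ 0.5375 -0.1685  0.035 ] [[274.0, 194.0], [487.0, 194.0], [279.0, 457.0], [485.0, 456.0], [285.0, 122.0], [479.0, 122.0]]
-0.17 [ 0.5375 -0.1688  0.035 ] [[274.0, 192.0], [487.0, 196.0], [273.0, 455.0], [479.0, 458.0], [285.0, 120.0], [479.0, 124.0]]
delta [-0.038  -0.0042  0.0903] turn -0.00011927297831704209 pos [ 0.4999 -0.1592  0.1903] tilt [-0.0013  0.0013 -1.    ] clk 2.2
```

>>> jog_arm(
  linear=[
    [-0.018, -0.002, 0.02],
    [-0.036, -0.0035, 0.04],
    [-0.036, -0.0035, 0.07],
    [-0.036, -0.0035, 0.1],
    [-0.036, -0.0035, 0.125],
    [-0.036, -0.0035, 0.145],
    [-0.036, -0.0035, 0.157],
    [-0.036, -0.0035, 0.164],
    [-0.036, -0.0035, 0.166],
    [-0.036, -0.0035, 0.166],
  ],
  turn=[0, 0, 0, 0, 0, 0, 0, 0, 0, 0],
)

```text
clock: 3.2
position: [0.5357, -0.1676, 0.0248]
tcp_rot: [0.075, 0.997, 0.001, 0.001]
contact_force: [-0.6, -1.3, -0.5]
grip_width: 0.0856
```

```bash
python3 - <<'E'
from h import *
snap('side','s1'); crop('s1',310,150,490,290,4.4,'s1b'); snap('wrist','w2')
tooldelta([.535,-.168,.024],-.152)
E
```

```text
delta [ 0.0008 -0.0002  0.0012] turn 0.0018525230659889314 pos [ 0.5358 -0.168   0.0252] tilt [-0.0028  0.0012 -1.    ] clk 3.3
```

View pics/s1b.png

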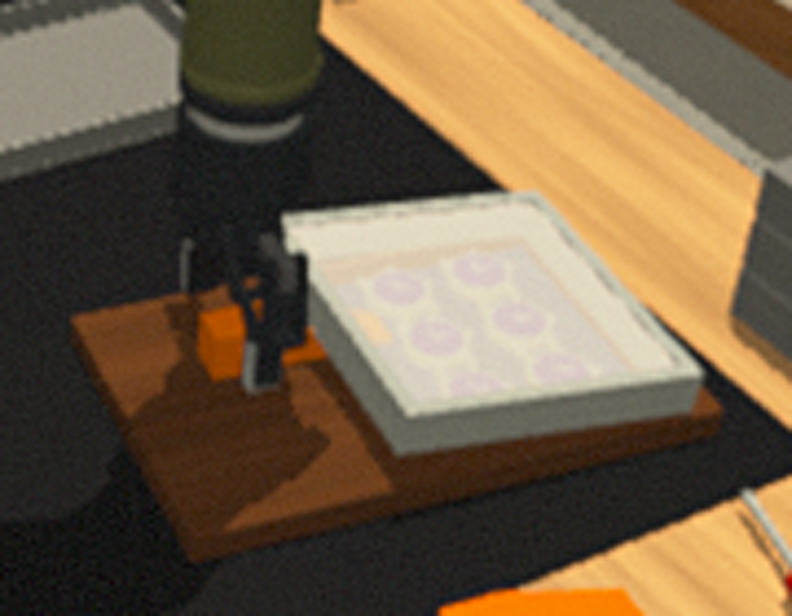

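View pics/w2.png

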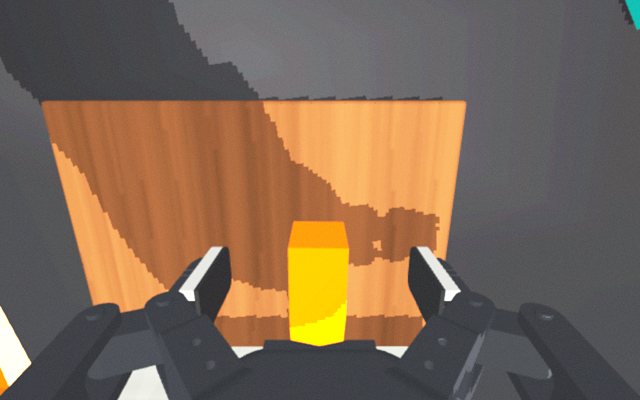

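The side view shows the fingers straddling the block about (230,340) in the crop. In the wrist view the block sits centred between the pads, at column 318.

>>> jog_arm(
  linear=[
    [0, 0, 0.001],
    [0, 0, 0.001],
    [0, 0, 0.001],
    [0, 0, 0.001],
    [0, 0, 0.001],
    [0, 0, 0.001],
    [0, 0, 0.001],
    [0, 0, 0.001],
    [0, 0, 0.001],
    [0, 0, 0.001],
  ],
  turn=[0, 0, 0, 0, 0, 0, 0, 0, 0, 0],
  jaw=255,
  force=70,
)

```text
clock: 4.3
position: [0.5358, -0.1683, 0.0246]
tcp_rot: [0.075, 0.997, 0.0, 0.002]
contact_force: [-1.2, -0.4, 6.7]
grip_width: 0.0251
```

```bash
python3 - <<'E'
from h import *
s=readout.get_state();print(s['position'],s['contact_force'],s['grip_width'])
snap('side','s2'); crop('s2',310,150,490,290,4.4,'s2b')
d,R=tooldelta(s['position'],-.152);print(R.T@np.array([-np.cos(.152),np.sin(.152),0]))
E
```

```text
[ 0.53584756 -0.16829701  0.02456177] [-1.20670072 -0.39677523  6.68909267] 0.02511397314180531
delta [ 0.  0. -0.] turn 0.0014369431314262826 pos [ 0.5358 -0.1683  0.0245] tilt [-3.e-03  7.e-04 -1.e+00] clk 4.35
[ 0.99999435  0.00143694 -0.00304022]
```

View pics/s2b.png

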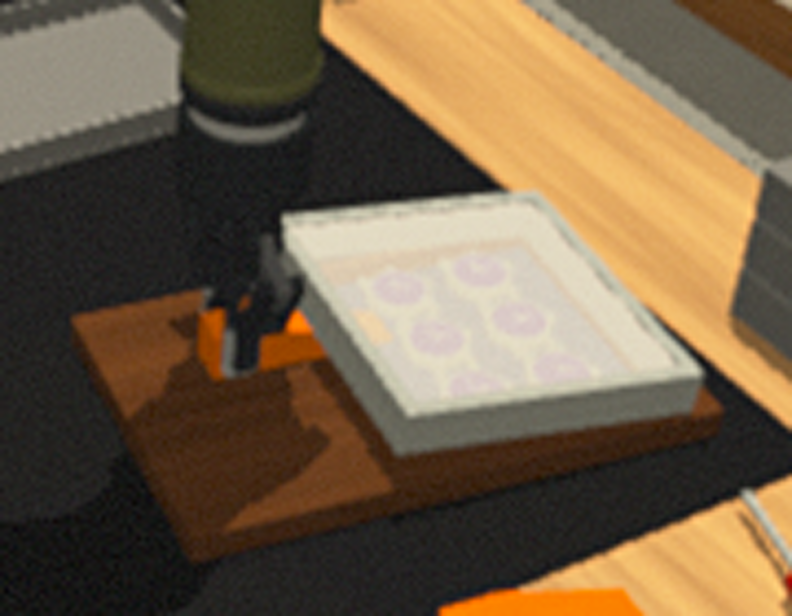

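Gripped at a width of 25 mm, cover unmoved. First gentle tug next, along tool +x (straight back).

>>> jog_arm(
  linear=[
    [0.0015, 0, 0],
    [0.003, 0, 0],
    [0.0045, 0, 0],
    [0.006, 0, 0],
    [0.006, 0, 0],
    [0.0075, 0, 0],
    [0.009, 0, 0],
    [0.0105, 0, 0],
    [0.012, 0, 0],
    [0.012, 0, 0],
  ],
  turn=[0, 0, 0, 0, 0, 0, 0, 0, 0, 0],
)

```text
clock: 5.35
position: [0.5237, -0.1664, 0.0246]
tcp_rot: [0.075, 0.997, 0.0, 0.001]
contact_force: [2.6, -0.1, 0.2]
grip_width: 0.0249
```

```bash
python3 - <<'E'
from h import *
s=readout.get_state();print(s['position'],s['contact_force'],s['grip_width'])
snap('side','s3'); crop('s3',310,150,490,290,4.4,'s3b')
d,R=tooldelta(s['position'],-.152)
E
```

```text
[ 0.5236973  -0.16644832  0.02455278] [ 2.61947471 -0.11100534  0.22679395] 0.024923156930472055
delta [-0.  0. -0.] turn 0.0014587633479605788 pos [ 0.5237 -0.1665  0.0246] tilt [-2.6e-03  7.0e-04 -1.0e+00] clk 5.4
```

View pics/s3b.png

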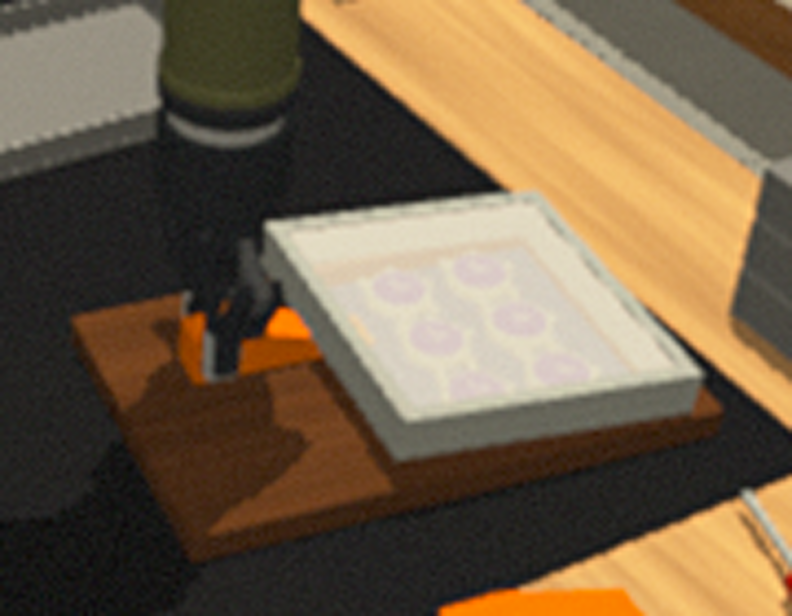

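The wedge's rear edge moved from x=200 to 182 in the crop with no slip, and the cover's front corner dropped from row 455 to 461. I'll carry on the same way.

>>> jog_arm(
  linear=[
    [0.0015, 0, 0],
    [0.003, 0, 0],
    [0.0045, 0, 0],
    [0.006, 0, 0],
    [0.006, 0, 0],
    [0.0075, 0, 0],
    [0.009, 0, 0],
    [0.0105, 0, 0],
    [0.012, 0, 0],
    [0.012, 0, 0],
  ],
  turn=[0, 0, 0, 0, 0, 0, 0, 0, 0, 0],
)

```text
clock: 6.4
position: [0.5115, -0.1646, 0.0246]
tcp_rot: [0.075, 0.997, 0.0, 0.001]
contact_force: [2.4, -0.2, -0.2]
grip_width: 0.0246
```

>>> jog_arm(
  linear=[
    [0.0015, 0, 0],
    [0.003, 0, 0],
    [0.0045, 0, 0],
    [0.006, 0, 0],
    [0.006, 0, 0],
    [0.0075, 0, 0],
    [0.009, 0, 0],
    [0.0105, 0, 0],
    [0.012, 0, 0],
    [0.012, 0, 0],
  ],
  turn=[0, 0, 0, 0, 0, 0, 0, 0, 0, 0],
)

```text
clock: 7.4
position: [0.4993, -0.1627, 0.0246]
tcp_rot: [0.075, 0.997, 0.0, 0.001]
contact_force: [3.3, -0.3, 0.3]
grip_width: 0.025
```

```bash
python3 - <<'E'
from h import *
s=readout.get_state();print(s['position'],s['contact_force'],s['grip_width'])
snap('side','s4'); crop('s4',310,150,490,290,4.4,'s4b')
d,R=tooldelta(s['position'],-.152)
E
```

```text
[ 0.49927408 -0.16273349  0.02455595] [ 3.32538764 -0.3110294   0.31940261] 0.025045883832257438
delta [-0.  0. -0.] turn 0.0015558317665467225 pos [ 0.4993 -0.1627  0.0245] tilt [-1.5e-03  5.0e-04 -1.0e+00] clk 7.45
```

View pics/s4b.png

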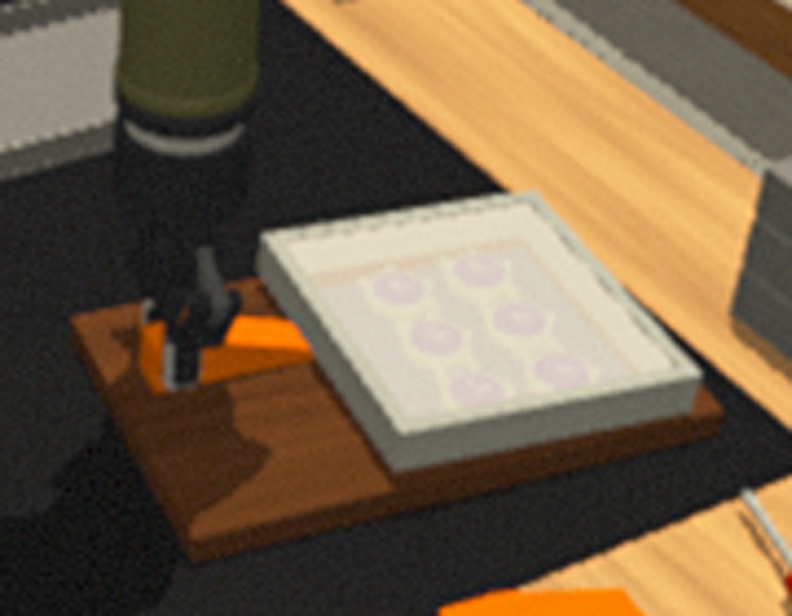

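36 mm out, and the cover's front corner is lower at row 472 in the crop.

>>> jog_arm(
  linear=[
    [0.0015, 0, 0],
    [0.003, 0, 0],
    [0.0045, 0, 0],
    [0.006, 0, 0],
    [0.006, 0, 0],
    [0.0075, 0, 0],
    [0.009, 0, 0],
    [0.0105, 0, 0],
    [0.012, 0, 0],
    [0.012, 0, 0],
  ],
  turn=[0, 0, 0, 0, 0, 0, 0, 0, 0, 0],
)

```text
clock: 8.45
position: [0.487, -0.1609, 0.0246]
tcp_rot: [0.075, 0.997, 0.0, 0.001]
contact_force: [3.4, 0.5, 1.4]
grip_width: 0.0249
```

>>> jog_arm(
  linear=[
    [0.001, 0, 0],
    [0.002, 0, 0],
    [0.003, 0, 0],
    [0.004, 0, 0],
    [0.004, 0, 0],
    [0.005, 0, 0],
    [0.006, 0, 0],
    [0.007, 0, 0],
    [0.008, 0, 0],
    [0.008, 0, 0],
  ],
  turn=[0, 0, 0, 0, 0, 0, 0, 0, 0, 0],
)

```text
clock: 9.45
position: [0.4779, -0.1596, 0.0245]
tcp_rot: [0.075, 0.997, 0.0, -0.001]
contact_force: [0.0, -0.0, 3.6]
grip_width: 0.0246
```

>>> jog_arm(
  linear=[
    [0.001, 0, 0],
    [0.002, 0, 0],
    [0.003, 0, 0],
    [0.004, 0, 0],
    [0.005, 0, 0],
    [0.006, 0, 0],
    [0.008, 0, 0],
    [0.01, 0, 0],
    [0.012, 0, 0],
    [0.014, 0, 0],
  ],
  turn=[0, 0, 0, 0, 0, 0, 0, 0, 0, 0],
)

```text
clock: 10.45
position: [0.4637, -0.1575, 0.0245]
tcp_rot: [0.075, 0.997, 0.0, -0.001]
contact_force: [1.8, -0.5, 1.7]
grip_width: 0.0248
```

```bash
python3 - <<'E'
from h import *
s=readout.get_state();print(s['position'],s['contact_force'],s['grip_width'])
snap('side','s5'); crop('s5',310,150,490,290,4.4,'s5b');snap('wrist','w5')
d,R=tooldelta(s['position'],-.152)
E
```

```text
[ 0.46374238 -0.15751059  0.02452203] [ 1.81262132 -0.47576733  1.70836086] 0.02482608254946114
delta [-0.0004 -0.     -0.    ] turn 0.0015756499189734097 pos [ 0.4633 -0.1574  0.0245] tilt [ 0.0021 -0.     -1.    ] clk 10.55
```

View pics/s5b.png

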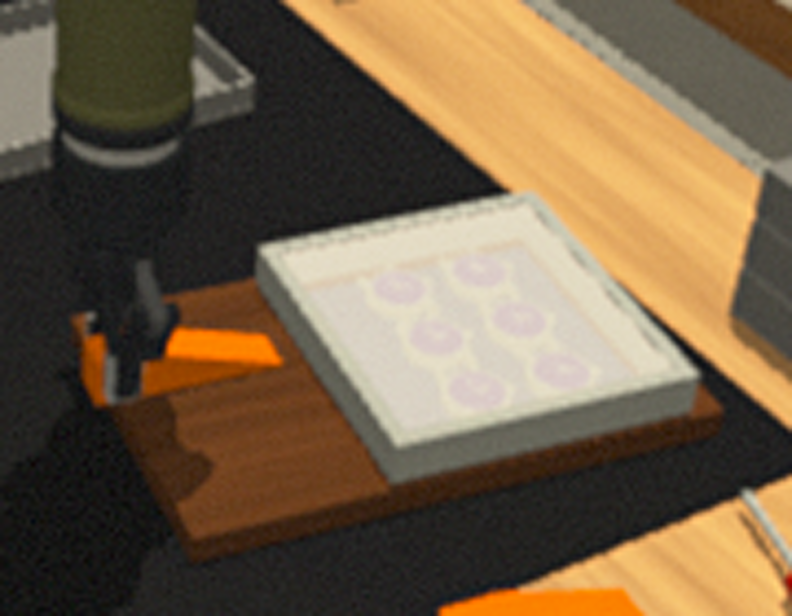

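View pics/w5.png

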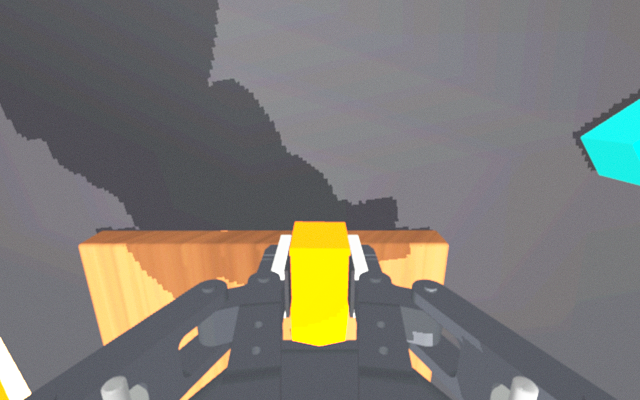

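The wedge is clear: its tip is at (280,360) in the crop, in front of the cover, and the cover lies shut with its bottom edge on the board. Lifting.

>>> jog_arm(
  linear=[
    [0, 0, -0.005],
    [0, 0, -0.015],
    [0, 0, -0.028],
    [0, 0, -0.045],
    [0, 0, -0.062],
    [0, 0, -0.08],
    [0, 0, -0.095],
    [0, 0, -0.1],
    [0, 0, -0.1],
    [0, 0, -0.1],
  ],
  turn=[0, 0, 0, 0, 0, 0, 0, 0, 0, 0],
)

```text
clock: 11.55
position: [0.463, -0.1575, 0.1242]
tcp_rot: [0.075, 0.997, 0.0, -0.002]
contact_force: [-0.8, -0.0, -0.8]
grip_width: 0.0249
```

```bash
python3 - <<'E'
from h import *
s=readout.get_state()
snap('scene','c6');crop('c6',160,120,420,310,3,'c6b')
crop('w1',520,100,640,340,2.5,'w1t')
tooldelta([.562,.168,.1],0)
E
```

```text
delta [-0.0493  0.3366  0.0238] turn -0.15044854888741144 pos [ 0.4629 -0.1574  0.124 ] tilt [ 3.7e-03 -1.0e-04 -1.0e+00] clk 11.6
```

View pics/c6b.png

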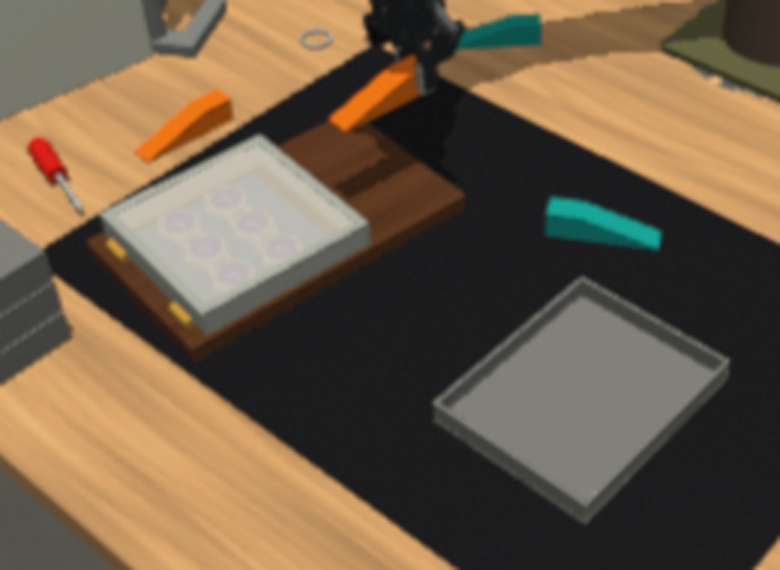

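The wedge is held in the air, the cover is shut, and the spare at (185,125) hasn't moved. On to the tray.

>>> jog_arm(
  linear=[
    [-0.003, 0.02, 0],
    [-0.008, 0.055, 0],
    [-0.014, 0.095, 0],
    [-0.02, 0.135, 0],
    [-0.026, 0.175, 0],
    [-0.032, 0.215, 0],
    [-0.038, 0.255, 0],
    [-0.044, 0.295, 0],
    [-0.048, 0.325, 0],
    [-0.049, 0.337, 0],
  ],
  turn=[-0.01, -0.025, -0.04, -0.06, -0.08, -0.1, -0.115, -0.13, -0.145, -0.15],
)

```text
clock: 12.6
position: [0.5617, 0.1732, 0.1229]
tcp_rot: [-0.002, 1.0, 0.002, -0.002]
contact_force: [-0.6, 0.0, -1.4]
grip_width: 0.0248
```

>>> jog_arm(
  linear=[
    [0, 0, 0.005],
    [0, 0, 0.015],
    [0, 0, 0.025],
    [0, 0, 0.035],
    [0, 0, 0.045],
    [0, 0, 0.055],
    [0, 0, 0.06],
    [0, 0, 0.062],
    [0, 0, 0.062],
    [0, 0, 0.062],
  ],
  turn=[0, 0, 0, 0, 0, 0, 0, 0, 0, 0],
)

```text
clock: 13.6
position: [0.5617, 0.1736, 0.0613]
tcp_rot: [-0.002, 1.0, 0.002, -0.002]
contact_force: [0.6, -0.5, -0.6]
grip_width: 0.0251
```

```bash
python3 - <<'E'
from h import *
snap('scene','c7');crop('c7',280,180,440,300,5,'c7b')
snap('side','s7');crop('s7',260,110,400,210,5.6,'s7b')
tooldelta([.562,.168,.010],0)
E
```

```text
delta [-0.0004 -0.0058  0.0514] turn 0.0048901619327381685 pos [0.5618 0.1736 0.0614] tilt [ 0.0032  0.0036 -1.    ] clk 13.7
```

View pics/c7b.png

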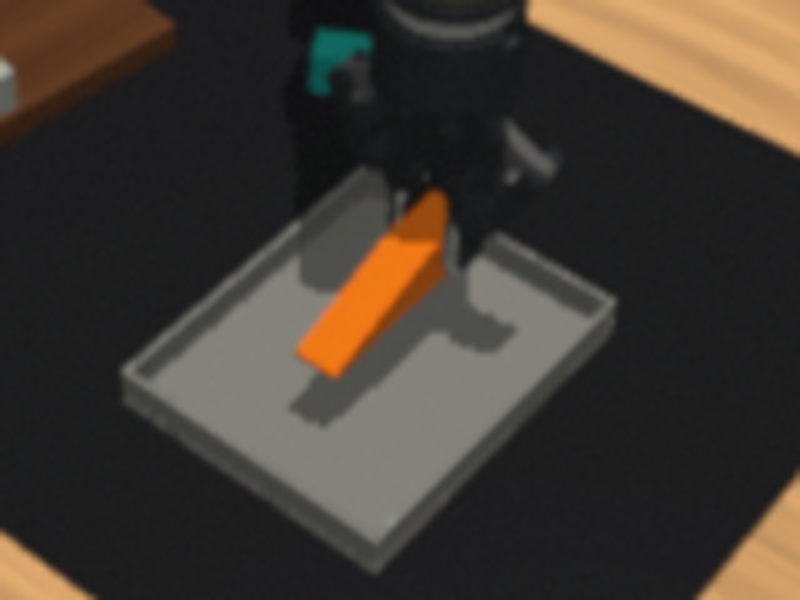

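View pics/s7b.png

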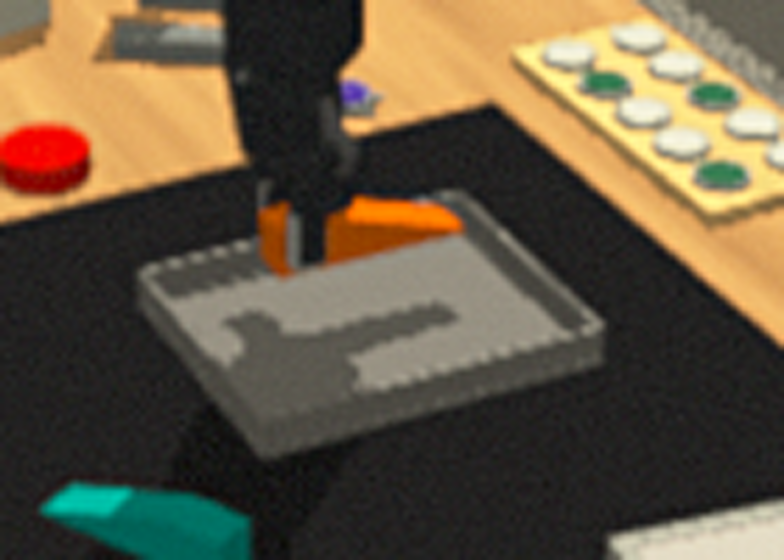

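The wedge is held level over the tray floor. Lowering it gently.

>>> jog_arm(
  linear=[
    [0, -0.002, 0.008],
    [0, -0.004, 0.018],
    [0, -0.006, 0.028],
    [0, -0.006, 0.035],
    [0, -0.006, 0.04],
    [0, -0.006, 0.044],
    [0, -0.006, 0.047],
    [0, -0.006, 0.049],
    [0, -0.006, 0.05],
    [0, -0.006, 0.051],
  ],
  turn=[0, 0, 0, 0, 0, 0, 0, 0, 0, 0],
)

```text
clock: 14.7
position: [0.5618, 0.1678, 0.0105]
tcp_rot: [-0.002, 1.0, 0.002, -0.001]
contact_force: [0.4, 0.2, -0.9]
grip_width: 0.0248
```

>>> jog_arm(
  linear=[
    [0, 0, 0.0005],
    [0, 0, 0.001],
    [0, 0, 0.0015],
    [0, 0, 0.002],
    [0, 0, 0.002],
    [0, 0, 0.002],
    [0, 0, 0.002],
    [0, 0, 0.002],
    [0, 0, 0.002],
    [0, 0, 0.002],
  ],
  turn=[0, 0, 0, 0, 0, 0, 0, 0, 0, 0],
)

```text
clock: 15.7
position: [0.5618, 0.1679, 0.0086]
tcp_rot: [-0.002, 1.0, 0.002, -0.001]
contact_force: [-1.9, -1.0, 4.4]
grip_width: 0.0247
```

```bash
python3 - <<'E'
from h import *
snap('side','s8');crop('s8',260,110,400,210,5.6,'s8b')
tooldelta([.562,.168,.010],0);print(readout.get_state()['contact_force'])
E
```

```text
delta [-0.0002  0.0002 -0.0014] turn 0.004888920294860988 pos [0.5618 0.1678 0.0086] tilt [ 0.0027  0.0037 -1.    ] clk 15.75
[-1.23751654 -1.07264042  5.07613118]
```

View pics/s8b.png

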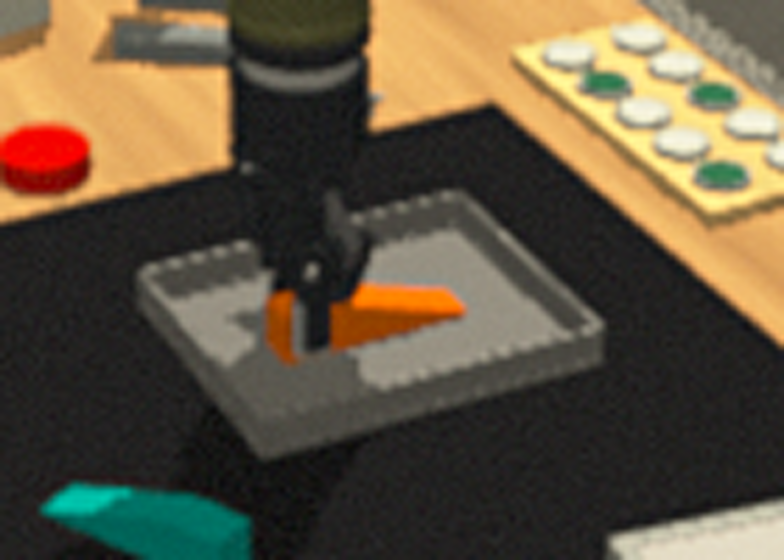

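There is 4–5 N of contact, so the wedge is resting on the tray floor. Release, then straight up.

>>> jog_arm(
  linear=[
    [0, 0, 0],
    [0, 0, 0],
    [0, 0, 0],
    [0, 0, 0],
    [0, 0, 0],
    [0, 0, 0],
    [0, 0, 0],
    [0, 0, 0],
    [0, 0, 0],
    [0, 0, 0],
  ],
  turn=[0, 0, 0, 0, 0, 0, 0, 0, 0, 0],
  jaw=0,
)

```text
clock: 16.75
position: [0.5618, 0.1679, 0.0086]
tcp_rot: [-0.002, 1.0, 0.002, -0.001]
contact_force: [-0.2, -0.1, 0.8]
grip_width: 0.0854
```

>>> jog_arm(
  linear=[
    [0, 0, -0.005],
    [0, 0, -0.015],
    [0, 0, -0.03],
    [0, 0, -0.05],
    [0, 0, -0.075],
    [0, 0, -0.105],
    [0, 0, -0.135],
    [0, 0, -0.16],
    [0, 0, -0.17],
    [0, 0, -0.17],
  ],
  turn=[0, 0, 0, 0, 0, 0, 0, 0, 0, 0],
)

```text
clock: 17.75
position: [0.5632, 0.1675, 0.1807]
tcp_rot: [-0.002, 1.0, 0.002, 0.0]
contact_force: [-0.3, 0.3, 0.3]
grip_width: 0.0853
```

```bash
python3 - <<'E'
from h import *
snap('scene','c9');crop('c9',160,120,420,310,3,'c9b')
snap('side','s9');crop('s9',260,110,520,310,3,'s9b'); snap('wrist','w9')
print(readout.get_state()['contact_force'])
E
```

```text
[-0.18115468 -0.13618833 -0.35526845]
```

View pics/c9b.png

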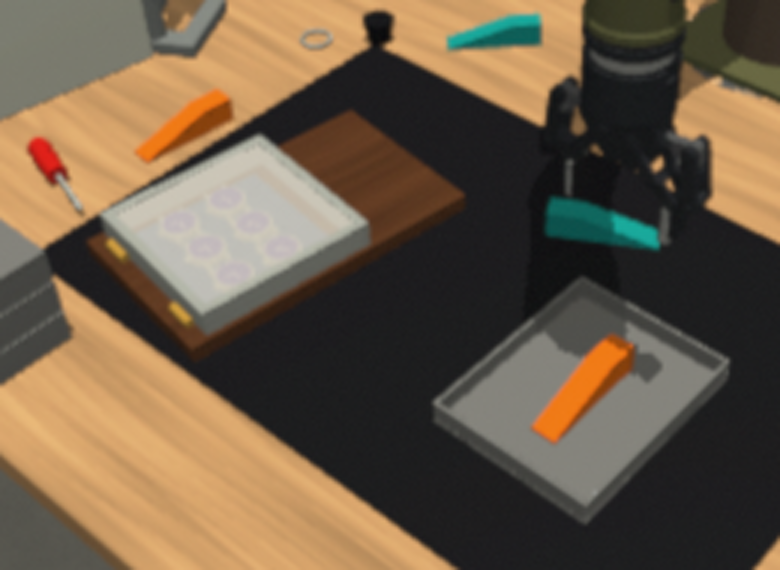

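View pics/s9b.png

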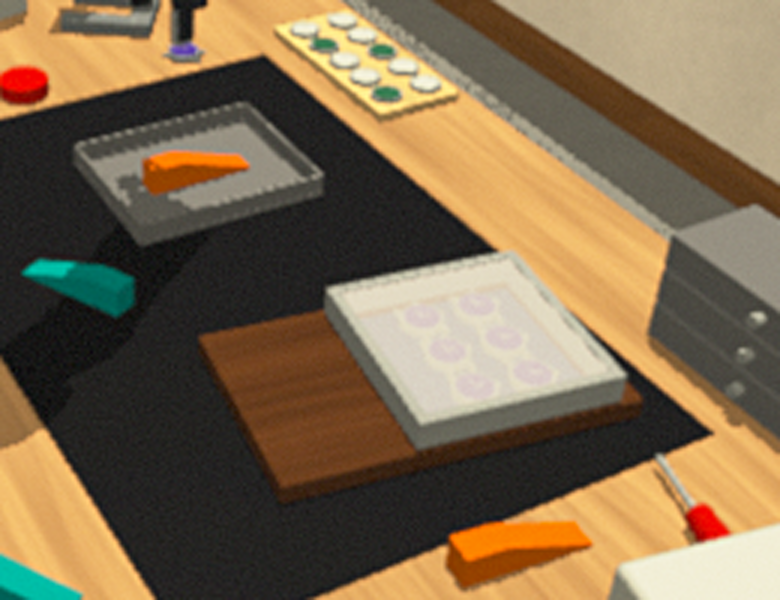

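View pics/w9.png

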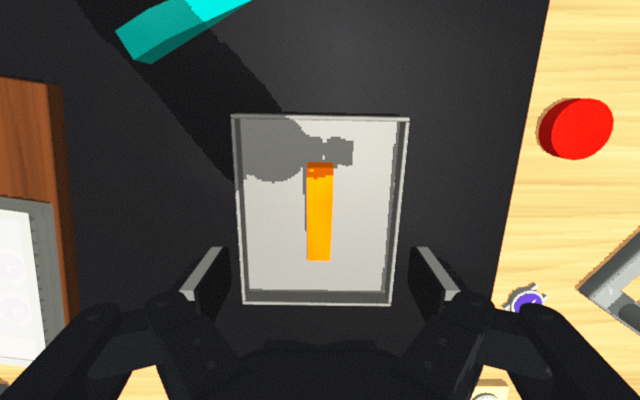

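The wedge lies flat in the tray (320,210 in the wrist view), the cover is flush on the board, the spare hasn't moved, and the arm is clear of everything. Handing in.

```bash
python3 - <<'E'
from h import *
print(ctrl.sign_off())
E
```

```text
the job is handed in; nothing more can be done
None
```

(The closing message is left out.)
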